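# Reset the microscope camera's controller

### The arm

A 7-joint arm with a two-finger parallel gripper is mounted at the origin on the work surface. World frame = base frame: x ahead of the robot, y to its left, z up, the work surface at z = 0. Lengths are in mm, angles in rad, forces in N, time in s.
With the tool pointing down it reaches from about 400 to 875 mm from the base axis. Payload 4.4 kg.
Tool frame: the origin (TCP) lies at the very end of the fingers, on their centre line; the grasp point (between the pads) lies 19 mm behind it; z points along the fingers, y is the line along which they close (so a half turn about z gives the same grasp; the last joint's range is limited). The gripper opens to 85 mm and grips with 20 to 120 N. Pads are 22 mm wide; open, the fingers measure 114 mm over their backs; the gripper's body (76 mm by 85 mm) begins 54 mm behind the grasp point. The pads swing forward as they close: fully open they stand 13 mm farther back than shut.
Start: joints at [-1.296, 0.628, 0.038, 1.517, -0.027, 0.996, -0.02], TCP at [217.234, 612.64, 231.313] pointing down, gripper open.
Joint ranges: [-3.06, 3.06], [-0.37, 2.12], [-1.25, 1.32], [0.18, 2.47], [-1.1, 4.24], [0.23, 1.98], [-2.94, 2.94]. Speed limits (rad/s): [2.57, 2.57, 3.14, 3.14, 3.14, 3.14, 3.14].

### API

Orientations are given as [roll, pitch, yaw] about the fixed x, y, z axes, in that order (R = Rz(yaw) Ry(pitch) Rx(roll)).
In Python, from cell import monitor, viewer, workorder gives the robot as it stands.
- The arm moves only by the tool arm_command, never from a script. Its argument "series" is one flat list of numbers, 5 for each row, row after row: the opening in per cent of the stroke, from 0 (shut) to 100 (fully open), then the shift along the tool's x, y, z in cm, then the turn about the tool's z in degrees. In form: [claw, x, y, z, roll, claw, x, y, z, roll, ...]. A call has exactly 5 rows; each row is the pose to reach, as a shift and turn from the pose commanded when the call began, along the tool's axes at that moment; what a row does not reach only later rows make up. A row lasts 1/12 s, in which the tool goes at most 41.7 mm and 7.16 degrees, less where a joint would pass 70% of its speed; a pose out of reach is approached as far as the arm can. A call with a gripper value outside its range is refused whole. The fingers move at their own pace and stop on an object; the grip force is fixed at half the most. Time passes only in rows, so rows that repeat a pose let the fingers close, or fill a call up. It gives the time, the measured TCP pose, the force, the opening and the grip force at its end, in the units of the state.
- monitor.read_state(): the state, without advancing time (a new reading comes with each control period).
- viewer.get_image(name): name is "scene" or "top" or "wrist"; returns (picture, depth): 420x560x3 uint8, red, green, blue; 420x560 float32, mm along the optical axis (not along the pixel's ray), 0 where there is no reading.
- viewer.camera_model(name): a dict with "mtx" (3x3 intrinsics, pixels), "dist_coeffs" ([k1, k2, p1, p2, k3] as OpenCV has them; the pictures are not rectified), "R" (3x3) and "t" (3): a world point X has camera coordinates R X + t. Camera axes: x right, y down, z forward; pixel columns grow to the right and rows downward; lengths in mm; the calibration is good to about 2 mm. A picture is of the moment at which its call begins: read the wrist's pose just before it. camera_model takes no time and is no camera call; for the wrist camera it gives the pose at the moment of the call.
- workorder.finish_job(): hands the job in; it is judged then, once.
The state is a dict: "clock": time; "qpos": joint angles; "qd": joint speeds; "tau": joint torques, N m; "eef_pos": TCP position; "tool_rot": TCP orientation; "force": force on the tool from outside, world axes, zero at the start; "torque": the same for the moment, N m; "width": finger opening in mm; "gripper_force": force on a finger pad.
Only numpy, scipy, OpenCV 4.12 (cv2) and the standard library are available. Lean on these libraries where they do the work, as an engineer would, in place of code of your own. Each camera call takes 0.05 s, during which the arm holds its last target. There are 200 camera calls.

### The job

Reset the microscope camera: with the fingertips push the sliding metal dust shutter on the white controller box all the way open, reach into the oblong well that it uncovers, press the sunken rectangular key right down and keep it down for a full second, then let it up and push the shutter fully shut again. Leave the round key in the other well alone. Only push and press: pick nothing up, keep the controller standing where it is and do not disturb the things around it.

Things in the scene. Friction and masses are not known exactly. Their poses are not given: they have to be found in the camera images.
- controller: White controller box, loose, about 2 kg, on the bench: 150 mm along its x, 200 mm along y, 55 mm high; origin at the centre of its underside, z up, -x its front (roughly towards the robot). Its top has an oblong well (centre x -35, y +45 mm, under the shutter) and a round one (x -35, y -55 mm), both 28 mm deep. Two guide strips along x, 5 mm wide, 7 mm above the top, at y 10.5 and 79.5 mm.
- shutter_rib (a point): Middle of the top edge of the shutter's black rib; axes as the controller's. Bare-metal shutter plate: 56 mm along the controller's x, 62 mm along y, upper face 60 mm above the bench. Across its middle, along y, stands the rib: 46 mm long, 6 mm thick, 18 mm high (top 78 mm above the bench). Push the rib from its -x side to open, from its +x side to shut.
- shutter (a joint): Travel of the shutter along the controller's +x, in m: 0 = fully shut (plate centred over the oblong well), 0.062 = fully open (end stop). About 2 N moves it and it stays where it is left. It starts shut or up to 10 mm ajar.
- reset_key_top (a point): Centre of the top face of the rectangular reset key, 24 mm along the controller's x by 34 mm along y; moves with the key. At rest 12 mm below the controller's top, 43 mm above the bench. It sits in the middle of the oblong well: 40 mm along x by 52 mm along y, upright walls, covered while the shutter is shut.
- reset_key (a joint): How far the rectangular key is pressed, in m: 0 = up, 0.006 = right down. It springs back; it needs about 1.5 N to start and 5 N to go right down.
- power_key_top (a point): Centre of the top face of the round power key, 26 mm in diameter, in the middle of the round well (46 mm in diameter, never covered), sunken 12 mm as the other. To be left alone.
- power_key (a joint): How far the round key is pressed, in m (0 = up, 0.006 = right down), with the same spring.
- eyepiece: Spare black eyepiece standing on the bench beside the controller, 38 mm in diameter, 62 mm tall; origin at the centre of its underside. Leave it alone.
- vial: Amber specimen jar with a white cap on the bench beside the controller, 36 mm in diameter, 65 mm tall; origin at the centre of its underside. Leave it alone.
- carton: Open white carton on the bench behind the controller, 90 x 90 mm, 40 mm high; origin at the centre of its underside. Leave it alone.

How it is judged (in metres and radians):
On the way, in this order (a step that is already met when the one before it is completed fails the run):
1. the shutter is pushed open (value of joint shutter above 0.052 m), for 0.2 s.
2. the rectangular key is held right down for a second (value of joint reset_key above 0.0045 m and contact force between the fingers and reset_key above 1 N), for 0.9 s.
3. the key is up again and the shutter is pushed shut (value of joint shutter below 0.006 m and value of joint reset_key below 0.0015 m), for 0.2 s.
At the end, for the whole second after the job is handed in: The shutter is shut to within 6 mm, both keys are up (within 1.5 mm), the controller stands flat and at rest within 30 mm of where it was, and the eyepiece, jar and carton are within 20 mm of where they were (all of step 3 and value of joint power_key below 0.0015 m and distance of controller from where it was at the start of the episode below 0.03 m and angle between controller's own z axis and vertical below 0.05 rad and linear speed of controller below 0.01 m/s and distance of each of eyepiece, vial, carton from where it was at the start of the episode below 0.02 m); the robot touches nothing.
It fails at once if the round power key is pressed (more than 3 mm) (value of joint power_key above 0.003 m).
It fails at once if the controller is lifted, tipped or shoved away (10 mm up, 0.12 rad, 30 mm) (height (world z) of controller above 0.01 m or angle between controller's own z axis and vertical above 0.12 rad or distance of controller from where it was at the start of the episode above 0.03 m).
It fails at once if the spare eyepiece is picked up, tipped or pushed away (10 mm up, 0.3 rad, 20 mm) (height (world z) of eyepiece above 0.01 m or angle between eyepiece's own z axis and vertical above 0.3 rad or distance of eyepiece from where it was at the start of the episode above 0.02 m).
It fails at once if the specimen jar is picked up, tipped or pushed away (10 mm up, 0.3 rad, 20 mm) (height (world z) of vial above 0.01 m or angle between vial's own z axis and vertical above 0.3 rad or distance of vial from where it was at the start of the episode above 0.02 m).
It fails at once if the white carton is picked up, tipped or pushed away (10 mm up, 0.3 rad, 20 mm) (height (world z) of carton above 0.01 m or angle between carton's own z axis and vertical above 0.3 rad or distance of carton from where it was at the start of the episode above 0.02 m).
It also fails if it takes over 51 s, if anything falls off the work surface, if the arm or the gripper's body presses on something with over 40 N, if the wrist force passes 120 N, or if a joint passes its speed limit or range.

## Working session

There is one attempt and no reset: what is moved stays moved. The work goes in short steps, Python scripts to look and compute and a tool call to move; the robot and the scene stay as the last step left them, time stands still between calls to the robot, and variables do not carry over. Pictures are saved under pics/ and viewed, at most 10 in all, crops included, and the job is handed in when it is done.

Besides the shell and the picture viewer there is one more tool, called after "Emit:" by a JSON object that holds its "name" and its "arguments", one argument or row to a line. arm_command: Moves the arm, as the interface text tells. Its arguments: {"type":"object","properties":{"series":{"type":"array","items":{"type":"number"}}},"required":["series"]}

```bash
mkdir -p pics
cat > h.py <<'E'
import numpy as np,cv2
from cell import monitor,viewer,workorder
def snap(n,f):
    m=viewer.camera_model(n);p,d=viewer.get_image(n)
    cv2.imwrite(f'pics/{f}.png',p[:,:,::-1]);np.savez(f'pics/{f}.npz',d=d,K=m['mtx'],D=m['dist_coeffs'],R=m['R'],t=m['t']);return p,d
def pt(f,u,v,z=None):
    s=np.load(f'pics/{f}.npz');R=s['R'];t=s['t'].ravel()
    q=cv2.undistortPoints(np.array([[[u,v]]],float),s['K'],s['D'])[0,0];r=np.array([q[0],q[1],1])
    c=-R.T@t;w=R.T@r
    if z is None:return R.T@(r*s['d'][int(v),int(u)]-t)
    return c+w*(z-c[2])/w[2]
E
python3 - <<'E'
from h import *
snap('top','top0');snap('scene','sc0')
s=monitor.read_state();print(s)
E
```

```text
{'clock': 0.1, 'qpos': array([-1.29578088,  0.62927869,  0.0384625 ,  1.51824917, -0.02701501,
        0.99627217, -0.01998804]), 'qd': array([-3.13128630e-03, -1.93577297e-03, -1.15480182e-04, -4.46152593e-04,
        1.17534150e-03,  1.02304392e-03,  5.74184651e-05]), 'tau': array([ 3.80747209e-03, -5.64540017e+01,  1.23070121e+00, -1.93976122e+01,
        1.12754584e-02,  5.41772650e-03, -5.53480142e-07]), 'eef_pos': array([217.06120423, 612.11049377, 230.47113688]), 'tool_rot': array([-3.13990375e+00,  1.55371884e-05,  2.80076709e+00]), 'force': array([ 0.78101232, -0.75730932,  0.36116108]), 'torque': array([-0.04969017,  0.03622654,  0.03060167]), 'gripper_force': 0.0, 'width': 85.1645161959773}
```

View pics/top0.png

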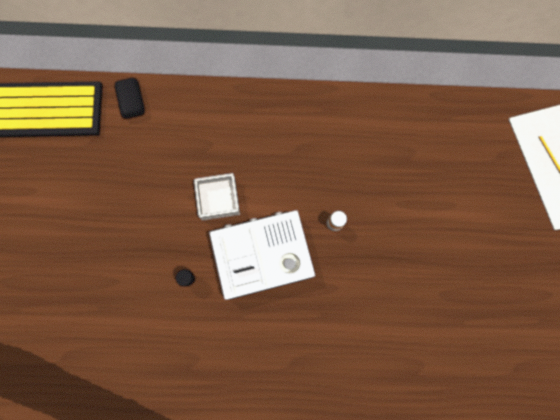

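The top view shows the controller (corners about (211,230), (298,212), (314,276), (225,297)), with the rib near (243,269) and the round key at (290,262). The eyepiece is at (185,277), the jar at (337,220) and the carton at (216,197).

Run:
```python
from h import *
im=cv2.imread('pics/top0.png')[190:310,170:330]
cv2.imwrite('pics/c0.png',cv2.resize(im,None,fx=5,fy=5,interpolation=cv2.INTER_CUBIC))
for n,u,v,z in [('c1',211,230,55),('c2',298,212,55),('c3',314,276,55),('c4',225,297,55),('rib',243,269,78),('pow',290,262,43),('eye',185,277,62),('vial',338,220,65)]:
    print(n,pt('top0',u,v,z).round(1),pt('top0',u,v).round(1))
```

```text
c1 [592.5 192.5  55. ] [600.2 200.1   5.8]
c2 [ 6.401e+02 -4.000e-01  5.500e+01] [651.3  -3.8   1.9]
c3 [498.2 -38.5  55. ] [500.9 -44.2   1.8]
c4 [447.4 153.2  55. ] [447.5 152.9  57.7]
rib [507.2 115.7  78. ] [507.1 115.6  79.5]
pow [528.1  14.3  43. ] [527.7  14.5  47.6]
eye [487.1 240.8  62. ] [487.1 240.3  64.1]
vial [622.9 -89.4  65. ] [622.7 -89.3  65.9]
```

View pics/c0.png

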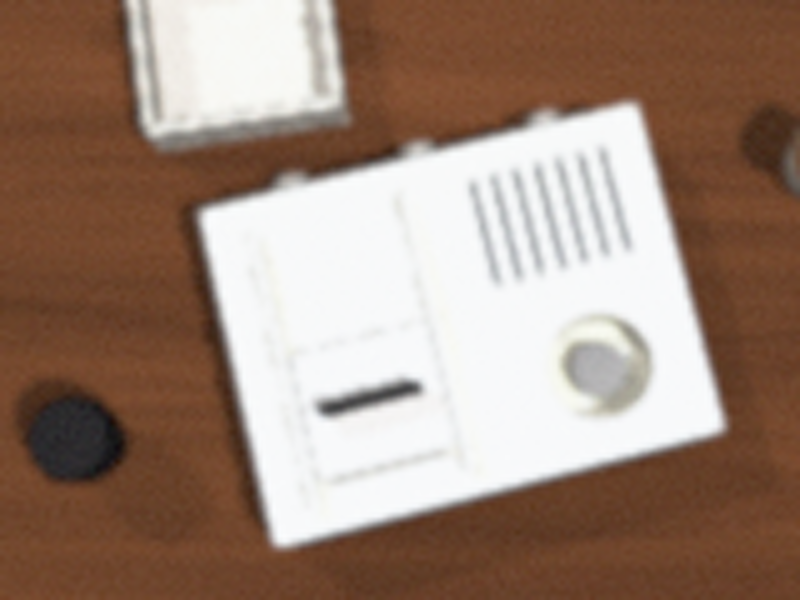

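```bash
cat >> h.py <<'E'
def shift(target,yaw=None):
    "shift in cm in tool axes (measured pose) and roll deg to reach target"
    from scipy.spatial.transform import Rotation as Ro
    s=monitor.read_state();R=Ro.from_euler('xyz',s['tool_rot']).as_matrix()
    o=(R.T@(np.array(target)-s['eef_pos'])/10).round(2)
    a=None
    if yaw is not None:
        y=np.arctan2(R[1,0],R[0,0]);a=-np.degrees((yaw-y+np.pi)%(2*np.pi)-np.pi).round(2)
    return o,a
E
python3 - <<'E'
from h import *
P=[pt('top0',u,v,55)[:2] for u,v in [(209.6,231.6),(298,210),(315.4,276),(225,299.6)]]
L=[(75,100),(75,-100),(-75,-100),(-75,100)]
z=np.array(L)@[1,1j];w=np.array(P)@[1,1j]
# rigid fit
c=w.mean();a=np.angle(((w-c)*z.conj()).sum());print('c',c,'yaw',a,'res',abs(w-c-z*np.exp(1j*a)),'scale',abs(((w-c)*z.conj()).sum()/(abs(z)**2).sum()))
loc=lambda q:((q[0]+1j*q[1])-c)*np.exp(-1j*a)
for n,u,v,zz in [('r1',233.6,271.6,78),('r2',254.4,267,78),('pow',289.5,262.5,43),('powrim',290,262.5,55)]:
    q=pt('top0',u,v,zz);print(n,q.round(1),loc(q))
W=lambda x,y:(c+(x+1j*y)*np.exp(1j*a))
q=W(-75,45);print('pre',q,shift([q.real,q.imag,230],a+np.pi))
E
```

```text
c (543.4528772379529+76.59201853987274j) yaw 0.27940715350163425 res [2.17631374 2.22513559 1.52965001 2.03683752] scale 1.0158246802261173
r1 [501.  135.4  78. ] (-24.54091634626453+68.25659111522984j)
r2 [512.1  91.7  78. ] (-25.937145454264893+23.11452004268498j)
pow [526.9  15.4  43. ] (-32.76020792204716-54.299157425016205j)
powrim [526.   14.8  55. ] (-33.824008499719085-54.58401580238064j)
pre (458.95108142054+99.16294017883693j) (array([-39.94, -40.26,   0.12]), np.float64(-35.54))
```

Emit:
{"name": "arm_command", "arguments": {
  "series": [0, -2.7, -2.7, 0, -4, 0, -5.4, -5.4, 0, -8, 0, -8.1, -8.1, 0, -12, 0, -10.8, -10.8, 0, -16, 0, -13.5, -13.5, 0, -20]
}}

```text
clock: 0.52
eef_pos: [299.6, 438.3, 230.9]
tool_rot: [-3.141, -0.0, -3.129]
force: [1.4, 0.3, -0.4]
width: 25.4
gripper_force: 0.0
```

Run:
```python
from h import *
print(shift([459,99.2,230],.279+np.pi),monitor.read_state()['qpos'].round(2))
```

```text
(array([-15.52, -34.1 ,   0.12]), np.float64(-15.29)) [-0.98  0.46 -0.06  1.85  0.04  0.84  0.52]
```

Emit:
{"name": "arm_command", "arguments": {
  "series": [0, -1.4, -3.2, 0, -3, 0, -2.8, -6.4, 0, -6, 0, -4.2, -9.6, 0, -9, 0, -5.6, -12.8, 0, -12, 0, -7, -16, 0, -15.5]
}}

```text
clock: 0.93
eef_pos: [370.9, 279.1, 231.2]
tool_rot: [-3.141, -0.0, -2.86]
force: [0.4, 0.4, 0.1]
width: 0.2
gripper_force: 0.0
```

Emit:
{"name": "arm_command", "arguments": {
  "series": [0, 0, 0, 0, 0, 0, 0, 0, 0, 0, 0, 0, 0, 0, 0, 0, 0, 0, 0, 0, 0, 0, 0, 0, 0]
}}

```text
clock: 1.35
eef_pos: [369.9, 282.3, 231.2]
tool_rot: [3.141, -0.0, -2.86]
force: [-0.2, -0.5, 0.1]
width: -0.3
gripper_force: 0.0
```

Run:
```python
from h import *
print(shift([459,99.2,230],.279+np.pi),monitor.read_state()['qpos'].round(2))
```

```text
(array([ -3.47, -20.07,   0.11]), np.float64(0.14)) [-0.62  0.37 -0.12  2.01  0.06  0.76  1.07]
```

Emit:
{"name": "arm_command", "arguments": {
  "series": [0, -0.7, -4, 0, 0, 0, -1.4, -8, 0, 0, 0, -2.1, -12, 0, 0, 0, -2.8, -16, 0, 0, 0, -3.5, -20.1, 0, 0]
}}

```text
clock: 1.77
eef_pos: [460.0, 97.2, 231.3]
tool_rot: [3.141, 0.0, -2.86]
force: [1.1, 0.2, 0.2]
width: -0.1
gripper_force: 0.0
```

Emit:
{"name": "arm_command", "arguments": {
  "series": [0, 0, 0, 0, 0, 0, 0, 0, 0, 0, 0, 0, 0, 0, 0, 0, 0, 0, 0, 0, 0, 0, 0, 0, 0]
}}

```text
clock: 2.18
eef_pos: [459.0, 99.3, 231.3]
tool_rot: [3.141, -0.0, -2.859]
force: [-0.6, 0.5, -0.6]
width: -0.1
gripper_force: 0.0
```

Run:
```python
from h import *
print(shift([459,99.2,230],.279+np.pi),monitor.read_state()['qpos'].round(2))
snap('wrist','w0')
```

```text
(array([ 0.  , -0.01,  0.13]), np.float64(0.21)) [-0.21  0.37 -0.08  2.    0.04  0.77  1.54]
```

View pics/w0.png

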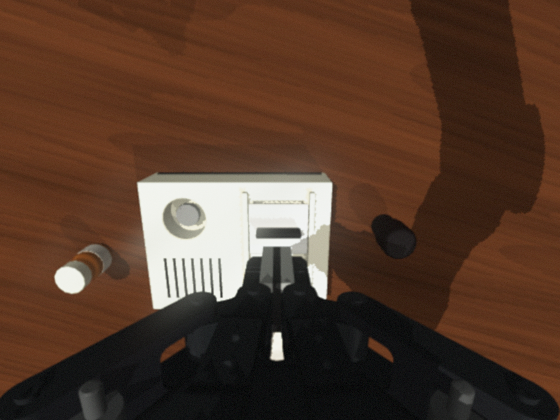

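The wrist view shows the black rib at about (256–301, 228–238), the front top corners near (140,184) and (332,183), and the power well near (185,217). The box is square to the tool.

Run:
```python
from h import *
im=cv2.imread('pics/w0.png')[165:315,135:335]
cv2.imwrite('pics/c1.png',cv2.resize(im,None,fx=4,fy=4,interpolation=cv2.INTER_CUBIC))
c=543.45+76.59j;a=.2794
for n,u,v,z in [('fl',140,184,55),('fr',331.5,183,55),('rib1',256,233,78),('rib2',301,233,78),('pow',185,217,55)]:
    for q in (pt('w0',u,v,z),pt('w0',u,v)): print(n,q.round(1),np.round((q[0]+1j*q[1]-c)*np.exp(-1j*a),1))
```

```text
fl [497.4 -35.1  55. ] (-75.1-94.6j)
fl [497.1 -34.8  55.9] (-75.3-94.2j)
fr [441.6 153.9  55. ] (-76.5+102.4j)
fr [441.8 154.2  53.8] (-76.3+102.6j)
rib1 [507.1  92.8  78. ] (-30.5+25.6j)
rib1 [507.8  92.9  76.3] (-29.8+25.5j)
rib2 [494.6 135.9  78. ] (-30.6+70.5j)
rib2 [501.3 139.5  59.4] (-23.2+72.1j)
pow [519.7  16.8  55. ] (-39.3-51j)
pow [524.5  14.5  43.5] (-35.4-54.4j)
```

View pics/c1.png

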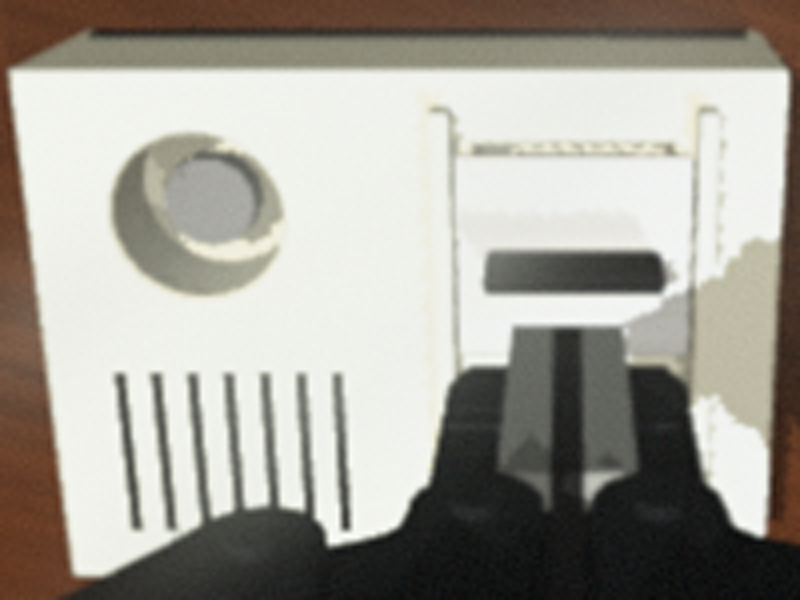

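Top and wrist measurements agree to about 2 mm: the rib is at local x ≈ -27, y ≈ 47. I'll descend in front of the rib.

Emit:
{"name": "arm_command", "arguments": {
  "series": [0, -0.4, 0, 2.6, 0, 0, -0.8, 0.1, 5.2, 0, 0, -1.2, 0.1, 7.8, 0, 0, -1.6, 0.2, 10.4, 0, 0, -2.0, 0.2, 13, 0]
}}

```text
clock: 2.65
eef_pos: [478.3, 106.2, 100.3]
tool_rot: [3.141, 0.001, -2.86]
force: [0.5, -0.2, -0.1]
width: -0.2
gripper_force: 0.0
```

Emit:
{"name": "arm_command", "arguments": {
  "series": [0, 0, 0, 1, 0, 0, 0, 0, 2, 0, 0, 0, 0, 3, 0, 0, 0, 0, 3.4, 0, 0, 0, 0, 3.4, 0]
}}

```text
clock: 3.07
eef_pos: [478.0, 104.7, 67.1]
tool_rot: [3.142, -0.001, -2.863]
force: [-0.8, -0.2, -0.0]
width: -0.2
gripper_force: 0.0
```

```bash
cat >> h.py <<'E'
C=543.45+76.59j;A=.2794
def loc():
    p=monitor.read_state()['eef_pos'];q=(p[0]+1j*p[1]-C)*np.exp(-1j*A);return [round(float(k),1) for k in (q.real,q.imag,p[2])]
E
python3 - <<'E'
from h import *
print(loc())
E
```

```text
[-55.1, 45.1, 67.1]
```

Emit:
{"name": "arm_command", "arguments": {
  "series": [0, -0.5, 0.1, 0, 0, 0, -1, 0.2, 0, 0, 0, -1.5, 0.2, 0, 0, 0, -2, 0.2, 0, 0, 0, -2.5, 0.2, 0, 0]
}}

```text
clock: 3.48
eef_pos: [501.8, 113.6, 67.6]
tool_rot: [3.141, -0.001, -2.863]
force: [-2.9, -0.3, 1.5]
width: -0.1
gripper_force: 1.1
```

Emit:
{"name": "arm_command", "arguments": {
  "series": [0, -0.5, 0, 0, 0, 0, -1, 0, 0, 0, 0, -1.5, 0, 0, 0, 0, -2, 0, 0, 0, 0, -2.5, 0, 0, 0]
}}

```text
clock: 3.9
eef_pos: [526.2, 120.5, 67.2]
tool_rot: [3.142, -0.0, -2.863]
force: [-2.0, -0.5, 1.4]
width: 0.4
gripper_force: 1.1
```

Emit:
{"name": "arm_command", "arguments": {
  "series": [0, -0.4, 0, 0, 0, 0, -0.8, 0, 0, 0, 0, -1.2, 0, 0, 0, 0, -1.5, 0, 0, 0, 0, -1.5, 0, 0, 0]
}}

```text
clock: 4.32
eef_pos: [541.3, 124.8, 67.3]
tool_rot: [3.142, 0.001, -2.863]
force: [-0.0, 0.5, 0.1]
width: -0.2
gripper_force: 0.0
```

Emit:
{"name": "arm_command", "arguments": {
  "series": [0, -0.1, 0, 0, 0, 0, -0.2, 0, 0, 0, 0, -0.2, 0, 0, 0, 0, -0.2, 0, 0, 0, 0, -0.2, 0, 0, 0]
}}

```text
clock: 4.73
eef_pos: [541.6, 124.8, 67.2]
tool_rot: [-3.142, -0.001, -2.863]
force: [-3.7, -0.2, 1.9]
width: -0.2
gripper_force: 1.7
```

Run:
```python
from h import *
print(loc(),monitor.read_state()['force'])
```

```text
[11.5, 46.8, 67.2] [-3.71293158 -0.17993171  1.94649686]
```

Emit:
{"name": "arm_command", "arguments": {
  "series": [0, -0.1, 0, 0, 0, 0, -0.1, 0, 0, 0, 0, -0.2, 0, 0, 0, 0, -0.2, 0, 0, 0, 0, -0.2, 0, 0, 0]
}}

```text
clock: 5.15
eef_pos: [541.6, 124.8, 67.1]
tool_rot: [-3.141, -0.005, -2.863]
force: [-6.5, -1.5, 4.7]
width: -0.1
gripper_force: 3.6
```

Run:
```python
from h import *
print(loc(),monitor.read_state()['force'])
```

```text
[11.5, 46.8, 67.1] [-6.47790783 -1.47063056  4.73794327]
```

End stop reached (force rose, tip did not move). Back off over the well and check.

Emit:
{"name": "arm_command", "arguments": {
  "series": [0, 1, 0, -0.2, 0, 0, 2, 0, -0.3, 0, 0, 3, 0, -0.3, 0, 0, 4, 0, -0.3, 0, 0, 5, 0, -0.3, 0]
}}

```text
clock: 5.57
eef_pos: [497.4, 112.1, 70.6]
tool_rot: [-3.142, 0.004, -2.863]
force: [-0.4, 0.3, 0.0]
width: -0.1
gripper_force: 0.0
```

Emit:
{"name": "arm_command", "arguments": {
  "series": [0, 0, 0, 0, 0, 0, 0, 0, 0, 0, 0, 0, 0, 0, 0, 0, 0, 0, 0, 0, 0, 0, 0, 0, 0]
}}

```text
clock: 5.98
eef_pos: [497.0, 112.1, 70.3]
tool_rot: [3.142, 0.001, -2.863]
force: [-0.6, 0.2, -0.3]
width: 0.3
gripper_force: 0.0
```

Run:
```python
from h import *
print(loc(),monitor.read_state()['force'])
snap('wrist','w1')
im=cv2.imread('pics/w1.png');cv2.imwrite('pics/c2.png',cv2.resize(im[40:300,130:430],None,fx=2.2,fy=2.2,interpolation=cv2.INTER_CUBIC))
```

```text
[-34.9, 47.0, 70.3] [-0.64385836  0.20109371 -0.27994496]
```

View pics/c2.png

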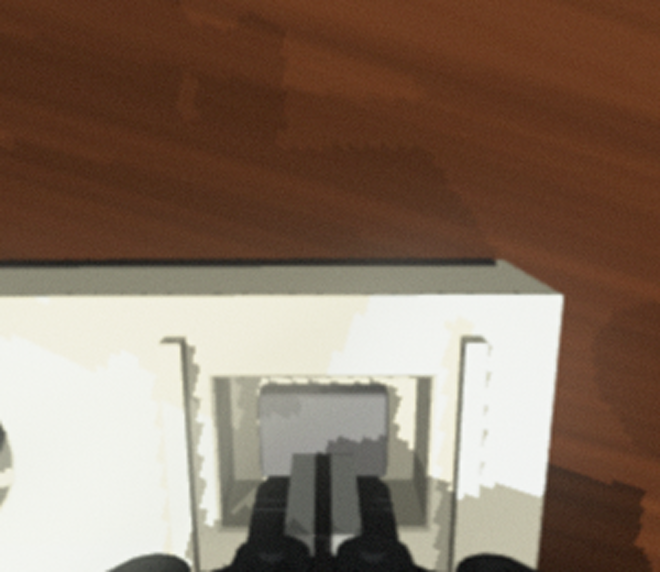

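The crop shows the open well with the key in it, centred at u≈323, and the fingertips at u≈324, so y is aligned. I'll check x from the well and key front edges (crop v 377 and 387).

Run:
```python
from h import *
for v,z in ((377,55),(392,43)):
    q=pt('w1',130+324/2.2,40+v/2.2,z);print(np.round((q[0]+1j*q[1]-C)*np.exp(-1j*A),1))
print(shift([0,0,0])[0][2],loc())
```

```text
(-57.5+48j)
(-49.6+48.1j)
6.99 [-35.2, 47.0, 70.3]
```

Emit:
{"name": "arm_command", "arguments": {
  "series": [0, 0.1, 0, 0.6, 0, 0, 0.2, 0, 1.2, 0, 0, 0.2, 0, 1.8, 0, 0, 0.2, 0, 2.2, 0, 0, 0.2, 0, 2.5, 0]
}}

```text
clock: 6.45
eef_pos: [493.6, 111.2, 44.3]
tool_rot: [3.142, -0.001, -2.863]
force: [-0.9, -0.9, -0.7]
width: 0.3
gripper_force: 0.0
```

Emit:
{"name": "arm_command", "arguments": {
  "series": [0, 0, 0, 0.2, 0, 0, 0, 0, 0.4, 0, 0, 0, 0, 0.6, 0, 0, 0, 0, 0.8, 0, 0, 0, 0, 0.8, 0]
}}

```text
clock: 6.87
eef_pos: [493.8, 111.2, 37.3]
tool_rot: [3.142, -0.001, -2.863]
force: [-0.9, 0.1, 4.7]
width: -0.0
gripper_force: 2.4
```

Emit:
{"name": "arm_command", "arguments": {
  "series": [0, 0, 0, 0.2, 0, 0, 0, 0, 0.2, 0, 0, 0, 0, 0.2, 0, 0, 0, 0, 0.2, 0, 0, 0, 0, 0.2, 0]
}}

```text
clock: 7.28
eef_pos: [493.8, 111.2, 36.8]
tool_rot: [-3.141, 0.0, -2.863]
force: [-4.1, -0.0, 18.7]
width: 0.0
gripper_force: 9.3
```

Key is on its stop at 19 N. Hold.

Emit:
{"name": "arm_command", "arguments": {
  "series": [0, 0, 0, 0, 0, 0, 0, 0, 0, 0, 0, 0, 0, 0, 0, 0, 0, 0, 0, 0, 0, 0, 0, 0, 0]
}}

```text
clock: 7.7
eef_pos: [493.8, 111.2, 36.8]
tool_rot: [-3.141, 0.0, -2.863]
force: [-5.3, -0.7, 18.3]
width: 0.0
gripper_force: 9.3
```

Emit:
{"name": "arm_command", "arguments": {
  "series": [0, 0, 0, 0, 0, 0, 0, 0, 0, 0, 0, 0, 0, 0, 0, 0, 0, 0, 0, 0, 0, 0, 0, 0, 0]
}}

```text
clock: 8.12
eef_pos: [493.7, 111.2, 36.8]
tool_rot: [-3.141, -0.0, -2.863]
force: [-4.4, -1.0, 19.5]
width: 0.1
gripper_force: 9.3
```

Emit:
{"name": "arm_command", "arguments": {
  "series": [0, 0, 0, 0, 0, 0, 0, 0, 0, 0, 0, 0, 0, 0, 0, 0, 0, 0, 0, 0, 0, 0, 0, 0, 0]
}}

```text
clock: 8.53
eef_pos: [493.8, 111.2, 36.9]
tool_rot: [-3.141, 0.0, -2.863]
force: [-5.9, -1.6, 18.6]
width: 0.2
gripper_force: 9.3
```

Emit:
{"name": "arm_command", "arguments": {
  "series": [0, 0, 0, 0, 0, 0, 0, 0, 0, 0, 0, 0, 0, 0, 0, 0, 0, 0, 0, 0, 0, 0, 0, 0, 0]
}}

```text
clock: 8.95
eef_pos: [493.8, 111.2, 36.8]
tool_rot: [-3.141, 0.0, -2.863]
force: [-4.7, 0.2, 18.0]
width: 0.2
gripper_force: 9.3
```

Emit:
{"name": "arm_command", "arguments": {
  "series": [0, 0, 0, -1.2, 0, 0, 0, 0, -2.4, 0, 0, 0, 0, -3.6, 0, 0, 0, 0, -5, 0, 0, 0, 0, -6.5, 0]
}}

```text
clock: 9.37
eef_pos: [494.4, 111.3, 100.8]
tool_rot: [3.142, 0.001, -2.863]
force: [-0.6, -0.1, 0.1]
width: -0.4
gripper_force: 0.0
```

Run:
```python
from h import *
print(loc(),monitor.read_state()['force'])
```

```text
[-37.6, 46.9, 100.8] [-0.61861194 -0.11699464  0.05605384]
```

Emit:
{"name": "arm_command", "arguments": {
  "series": [0, -2, 0, 0, 0, 0, -4, 0, 0, 0, 0, -6, 0, 0, 0, 0, -8, 0, 0, 0, 0, -9.1, 0, 0, 0]
}}

```text
clock: 9.78
eef_pos: [584.6, 137.2, 100.6]
tool_rot: [3.141, 0.004, -2.863]
force: [0.3, 0.1, 0.8]
width: 0.3
gripper_force: 0.0
```

Emit:
{"name": "arm_command", "arguments": {
  "series": [0, 0, 0, 0, 0, 0, 0, 0, 1, 0, 0, 0, 0, 2, 0, 0, 0, 0, 3, 0, 0, 0, 0, 3.4, 0]
}}

```text
clock: 10.2
eef_pos: [579.3, 135.7, 64.0]
tool_rot: [3.142, -0.004, -2.863]
force: [-0.8, -0.2, -0.7]
width: -0.0
gripper_force: 0.0
```

Run:
```python
from h import *
print(loc(),monitor.read_state()['force'])
```

```text
[50.8, 46.9, 64.0] [-0.79474747 -0.23441459 -0.70144514]
```

Emit:
{"name": "arm_command", "arguments": {
  "series": [0, 0.4, 0, -0.1, 0, 0, 0.8, 0, -0.1, 0, 0, 1.3, 0, -0.1, 0, 0, 1.8, 0, -0.1, 0, 0, 2.3, 0, -0.1, 0]
}}

```text
clock: 10.62
eef_pos: [560.0, 130.1, 67.9]
tool_rot: [3.142, 0.003, -2.863]
force: [2.1, 0.3, -1.6]
width: -0.3
gripper_force: 1.1
```

Emit:
{"name": "arm_command", "arguments": {
  "series": [0, 0.5, 0, 0, 0, 0, 1, 0, 0, 0, 0, 1.5, 0, 0, 0, 0, 2, 0, 0, 0, 0, 2.5, 0, 0, 0]
}}

```text
clock: 11.03
eef_pos: [535.4, 123.0, 67.6]
tool_rot: [-3.142, 0.001, -2.863]
force: [1.9, 0.7, 1.6]
width: 0.0
gripper_force: 1.1
```

Emit:
{"name": "arm_command", "arguments": {
  "series": [0, 0.5, 0, 0, 0, 0, 1, 0, 0, 0, 0, 1.5, 0, 0, 0, 0, 2, 0, 0, 0, 0, 2.2, 0, 0, 0]
}}

```text
clock: 11.45
eef_pos: [513.2, 116.7, 67.2]
tool_rot: [-3.142, -0.001, -2.863]
force: [1.3, 1.1, 0.9]
width: -0.1
gripper_force: 1.0
```

Emit:
{"name": "arm_command", "arguments": {
  "series": [0, 0.1, 0, 0, 0, 0, 0.2, 0, 0, 0, 0, 0.3, 0, 0, 0, 0, 0.3, 0, 0, 0, 0, 0.3, 0, 0, 0]
}}

```text
clock: 11.87
eef_pos: [511.3, 116.2, 67.2]
tool_rot: [-3.142, -0.0, -2.863]
force: [2.6, 0.2, 1.2]
width: -0.1
gripper_force: 0.7
```

Run:
```python
from h import *
print(loc(),monitor.read_state()['force'])
```

```text
[-20.0, 46.9, 67.2] [2.58003403 0.24165032 1.22965956]
```

Emit:
{"name": "arm_command", "arguments": {
  "series": [0, 0.1, 0, 0, 0, 0, 0.2, 0, 0, 0, 0, 0.3, 0, 0, 0, 0, 0.3, 0, 0, 0, 0, 0.3, 0, 0, 0]
}}

```text
clock: 12.28
eef_pos: [508.7, 115.4, 67.3]
tool_rot: [3.142, 0.0, -2.863]
force: [3.2, -0.2, -1.7]
width: 0.2
gripper_force: 1.4
```

Emit:
{"name": "arm_command", "arguments": {
  "series": [0, 0.1, 0, 0, 0, 0, 0.2, 0, 0, 0, 0, 0.2, 0, 0, 0, 0, 0.2, 0, 0, 0, 0, 0.2, 0, 0, 0]
}}

```text
clock: 12.7
eef_pos: [508.4, 115.4, 67.4]
tool_rot: [3.142, 0.004, -2.863]
force: [5.5, 1.4, -3.8]
width: -0.1
gripper_force: 2.9
```

Run:
```python
from h import *
print(loc(),monitor.read_state()['force'])
```

```text
[-23.0, 46.9, 67.4] [ 5.51697506  1.41247328 -3.81074851]
```

Closed stop reached at -23 (expected -22.5). Back off, rise, and look.

Emit:
{"name": "arm_command", "arguments": {
  "series": [0, -0.5, 0, 0, 0, 0, -1.2, 0, 0, 0, 0, -1.5, 0, -1, 0, 0, -1.5, 0, -3, 0, 0, -1.5, 0, -5, 0]
}}

```text
clock: 13.12
eef_pos: [519.5, 118.8, 116.9]
tool_rot: [3.141, -0.005, -2.863]
force: [-0.3, 0.7, 0.3]
width: 0.2
gripper_force: 0.0
```

Emit:
{"name": "arm_command", "arguments": {
  "series": [0, -1, 0, -2, 0, 0, -2, 0, -4, 0, 0, -3, 0, -6, 0, 0, -3, 0, -8, 0, 0, -3, 0, -8, 0]
}}

```text
clock: 13.53
eef_pos: [551.9, 128.1, 200.7]
tool_rot: [3.141, 0.005, -2.863]
force: [0.6, 0.1, 0.5]
width: 0.1
gripper_force: 0.0
```

Run:
```python
from h import *
snap('wrist','w2');snap('top','top2')
a=cv2.imread('pics/w2.png');b=cv2.resize(cv2.imread('pics/top2.png')[180:310,165:345],(560,404));cv2.imwrite('pics/c3.png',cv2.resize(np.vstack([a[:400],b]),None,fx=.74,fy=.74))
```

```text
(no output)
```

View pics/c3.png

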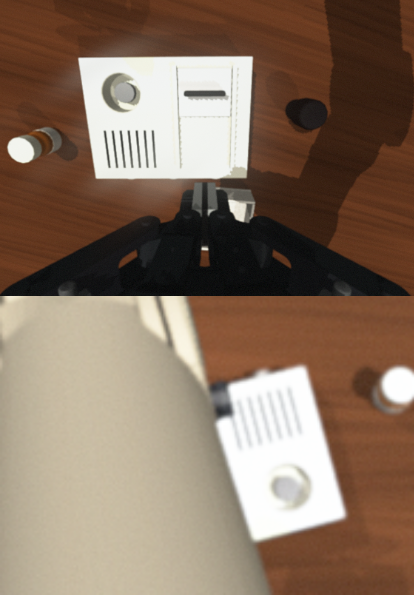

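The wrist view shows the shutter shut, with the rib at about (205,93) in the composite, the plate over the well, and the neighbours undisturbed. The arm is clear, so I'm handing in.

```bash
python3 -c "
from h import *
print(workorder.finish_job())"
```

```text
the job is handed in; nothing more can be done
None
```

The job is handed in, with no verdict returned: I pushed the shutter open to its stop, held the reset key right down at about 19 N for over 1.6 s, released it and pushed the shutter shut to its stop, and the last pictures show the round key and the things around untouched.

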